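# Free the load arm of the polishing machine and hold it up

## Robot

A 6-joint arm with a two-finger parallel gripper is mounted at the origin on the work surface. World frame = base frame: x ahead of the robot, y to its left, z up, the work surface at z = 0. Lengths are in m, angles in rad, forces in N, time in s.
With the tool pointing down it reaches from about 0.275 to 0.825 m from the base axis. Payload 5.2 kg.
Tool frame: the origin (TCP) lies on the centre line of the jaws, within the pads' length; the fingertips stand 22 mm ahead of it and the grasp point (between the pads) lies 3 mm ahead of it; z points along the fingers, y is the line along which they close (so a half turn about z gives the same grasp; the last joint's range is limited). The gripper opens to 93 mm and grips with 3 to 60 N. Pads are 15 mm wide; open, the fingers measure 128 mm over their backs; the gripper's body (75 mm by 188 mm) begins 65 mm behind the grasp point.
Start: joints at [-1.443, 0.259, 1.535, -0, 1.348, -0.203], TCP at [0.179, -0.52, 0.241] pointing down, gripper open.
Joint ranges: [-3.14, 3.14], [-0.91, 2.08], [0.19, 2.58], [-1.22, 4.36], [0.22, 2.71], [-3.12, 3.12]. Speed limits (rad/s): [2.57, 2.57, 3.14, 3.14, 3.14, 3.14].

## Interface

Orientations are given as a unit quaternion [w, x, y, z].
In Python, from workcell import arm, optics gives the robot as it stands. The module is installed in compiled form; this text tells all that it offers.
- The arm moves only by the shell command python3 -m jog 'ROWS' [OPENING] [FORCE]. ROWS is text: rows parted by semicolons, each of 4 numbers parted by spaces: the shift along the tool's x, y, z in mm, then the turn about the tool's z in rad. In form: tx ty tz turn; .... A call has 1 to 5 rows; each row is the pose to reach, as a shift and turn from the pose commanded when the call began, along the tool's axes at that moment; what a row does not reach only later rows make up. A row lasts 1/10 s, in which the tool goes at most 50 mm and 8.59 degrees, less where a joint would pass 70% of its speed; a pose out of reach is approached as far as the arm can. A call with a gripper value outside its range is refused whole. OPENING is the closure, from 0 (fully open) to 1 (shut), set as the call begins (- or left out, the last holds). The fingers move at their own pace and stop on an object; FORCE is the grip in N (left out, the last holds). Time passes only in rows, so rows that repeat a pose let the fingers close. It gives the time, the measured TCP pose, the force, the opening and the grip force at its end, in the units of the state.
- arm.get_state(): the state, without advancing time (a new reading comes with each control period).
- optics.get_image(name): name is "scene" or "top" or "wrist"; returns the picture (400x640x3 uint8, red, green, blue); there is no depth.
- optics.get_calibration(name): a dict with "K" (3x3 intrinsics, pixels), "k1" (the pictures are not rectified: a ray, as slopes to the right and down, at radius r is drawn at 1 + k1 r^2 times it, then the intrinsics apply), "eye" and "attitude" of the camera in the world. Camera axes: x right, y down, z forward; pixel columns grow to the right and rows downward; lengths in m; the calibration is good to about 2 mm. A picture is of the moment at which its call begins: read the wrist's pose just before it. get_calibration takes no time and is no camera call; for the wrist camera it gives the pose at the moment of the call.
- arm.close_job(): hands the job in; it is judged then, once.
The state is a dict: "time_s": time; "joints": joint angles; "qd": joint speeds; "tau": joint torques, N m; "tcp_pos": TCP position; "orientation": TCP orientation; "ft_force": force on the tool from outside, world axes, zero at the start; "torque": the same for the moment, N m; "opening": finger opening in m; "grasp_force": force on a finger pad.
Only numpy, scipy, OpenCV 4.12 (cv2) and the standard library are available. Lean on these libraries where they do the work, as an engineer would, in place of code of your own. Each camera call takes 0.05 s, during which the arm holds its last target. There are 200 camera calls.

## Task

Push the round steel dish along the bench, without lifting it, until it stands up against the right-hand side of the polishing machine, level with the polishing head. Then pull the spring latch on the end of the load arm fully aside, raise the arm off the ball of the polishing head without lifting or dragging the head, and finish while still holding the arm about a hand's breadth above the ball, so that a colleague can take the head out into the dish. Leave everything else standing where it is.

Things in the scene. Friction and masses are not known exactly. Their poses are not given: they have to be found in the camera images.
- machine: White polishing machine, fixed: x -190..+210 mm (x: front to back), y -150..+150 mm (y: its left), 95 mm high; bowl rim radius 122, 113 mm high; cloth 105 mm high. Origin: underside, under the middle of the bowl. Turned by up to 0.25 rad. Right-hand side: the flat face at y = -150. In its frame the arm's hinge is at (180, -50, 178) mm, the ball at (-10, -50, 157) mm.
- dish_place (a point): Where the dish's centre belongs: on the bench beside the machine's right-hand face, level with the head (dish 2 mm off the face); 15 mm above the bench, at (-10, -217, 15) mm in the machine's frame, axes as the machine's.
- dish_mid (a point): The loose round dish of plain steel, open on top: 130 mm across, 30 mm high, wall 3 mm, about 0.3 kg. The point is its centre, half-way up (15 mm above the bench).
- coupling (a point): Centre of the ball socket at the free (front) end of the load arm; on the ball's centre, 157 mm up, when the arm is down. From its hinge (axis along the machine's y) the arm runs 190 mm forward, level when down; 26 mm wide (coupling 36), 22 mm thick, top 189 mm up, load weights on it up to 213 mm. It swings up freely to 0.95 rad, falls when let go; raising it takes 4 to 6 N at the tab.
- latch_tab (a point): Grip point on the latch's upright steel tab: 16 mm along the arm, 10 mm across it (the pull direction), top 11 mm above this point; 42 mm to the right of the arm's middle line, beside the coupling, 211 mm up and 22 mm above the arm's top when down. The latch rides on the arm: pulling the tab right opens it, lifting it lifts the arm. Axes as the arm's, y to the left.
- latch (a joint): How far the latch is pulled aside, in m: 0 shut (its fork lies under the ball and holds it), 0.018 the stop; it slides to the right, away from the arm (the machine's -y). The ball is free from 0.013 on. A spring pushes it shut with 3 N at 0 and 7 N at the stop.
- ball (a point): Centre of the 20 mm steel ball on the stud of the polishing head, 52 mm above the head's underside. The head is a loose steel disc, 84 mm across and 24 mm thick, about 1.3 kg, standing on the cloth of the polishing table.
- culture_dish: Shallow glass dish, 90 mm across, 18 mm high, at the back right; leave it. Origin under its centre.
- slurry_bottle: White bottle, 64 mm across, 160 mm high, at the back right; leave it. Origin under its centre.
- spare_weight: Steel ring weight, 54 mm across, 20 mm high, near the robot; leave it. Origin under its centre.
- mount_a: Black round sample mount, 32 mm across, 22 mm high, near the robot; leave it. Origin under its centre.
- mount_b: A second mount like it; leave it.
- paste_jar: White jar, 56 mm across, 50 mm high, at the front left; leave it. Origin under its centre.
- tweezers: Steel tweezers lying at the right, 125 mm long, 6 mm thick; leave them. Origin at the middle, underside; x along them.
Things that resemble listed ones, but are neither listed nor needed, are in the scene too. Leave any blue look-alike of the part that bears dish_mid alone.

How it is judged:
By the outcome, as a careful person would: the job done as asked, in the order asked, and still so for the second after the job is handed in, while the arm keeps its last pose, push and grip.
It also fails if it takes over 51 s, if anything falls off the work surface, if the arm or the gripper's body presses on something with over 40 N, if the wrist force passes 120 N, or if a joint passes its speed limit or range.

## Working session

There is one attempt and no reset: what is moved stays moved. The work goes in short steps, Python scripts to look and compute and a shell command to move; the robot and the scene stay as the last step left them, time stands still between calls to the robot, and variables do not carry over. Pictures are saved under pics/ and viewed, at most 10 in all, crops included, and the job is handed in when it is done.

```bash
mkdir -p pics; cat > h.py <<'E'
import numpy as np, cv2
from workcell import arm, optics
from scipy.spatial.transform import Rotation as R
def att(c):
    a=np.array(c["attitude"],float)
    return a if a.shape==(3,3) else R.from_quat(a[[1,2,3,0]]).as_matrix()
def ray(c,u,v):
    K=np.array(c["K"]);d=np.array([[[u,v]]],float)
    p=cv2.undistortPoints(d,K,np.array([c["k1"],0,0,0.]))[0,0]
    r=att(c)@np.array([p[0],p[1],1]);return np.array(c["eye"]),r
def onplane(c,u,v,z):
    e,r=ray(c,u,v);return e+r*(z-e[2])/r[2]
def proj(c,P):
    Rm=att(c);rv=cv2.Rodrigues(Rm.T)[0];t=-Rm.T@np.array(c["eye"])
    return cv2.projectPoints(np.array(P,float).reshape(-1,1,3),rv,t,np.array(c["K"]),np.array([c["k1"],0,0,0.]))[0][:,0]
def tri(obs):
    A=np.zeros((3,3));b=np.zeros(3)
    for c,u,v in obs:
        e,r=ray(c,u,v);r/=np.linalg.norm(r);M=np.eye(3)-np.outer(r,r);A+=M;b+=M@e
    return np.linalg.solve(A,b)
def snap(n,f):
    c=optics.get_calibration(n);im=optics.get_image(n);cv2.imwrite(f"pics/{f}.png",im[...,::-1]);return c,im
E
python3 - <<'E'
from h import *
for n in("scene","top","wrist"):
    c,i=snap(n,n+"0");print(n,c)
print(arm.get_state())
E
```

```text
scene {'K': array([[415.774345  ,   0.        , 313.30495952],
       [  0.        , 415.774345  , 198.37204118],
       [  0.        ,   0.        ,   1.        ]]), 'k1': -0.06552317584208471, 'eye': array([1.12391278, 0.97127424, 0.95589232]), 'attitude': array([-0.1126556 ,  0.23602296,  0.85372441, -0.45028493])}
top {'K': array([[365.21458577,   0.        , 326.25736316],
       [  0.        , 365.21458577, 203.38116982],
       [  0.        ,   0.        ,   1.        ]]), 'k1': -0.001460921698010406, 'eye': array([ 0.38622786, -0.06437293,  1.21369482]), 'attitude': array([ 0.06052611, -0.70476408,  0.70487045, -0.05293226])}
wrist {'K': array([[278.9002769 ,   0.        , 321.62763027],
       [  0.        , 278.9002769 , 205.84859139],
       [  0.        ,   0.        ,   1.        ]]), 'k1': 0.005665452266826027, 'eye': array([ 0.2577757 , -0.49453621,  0.38431962]), 'attitude': array([ 0.12264149,  0.80484324, -0.57395878, -0.08807806])}
{'time_s': 0.15, 'joints': array([-1.44279587e+00,  2.59147134e-01,  1.53579685e+00, -5.44680997e-05,
        1.34799212e+00, -2.02815298e-01]), 'qd': array([ 0.00047091, -0.00318856, -0.00202539, -0.00084765,  0.00041613,
        0.0005913 ]), 'tau': array([ 1.01756337e-03, -4.37643743e+01, -2.84232420e+01,  7.18394900e-02,
        3.79781274e-02, -9.27777160e-05]), 'tcp_pos': array([ 0.17859574, -0.51979917,  0.24003796]), 'orientation': array([-6.72248904e-04,  9.86350062e-01,  1.64660570e-01, -1.41657802e-06]), 'ft_force': array([ 0.55523616,  0.25477608, -0.29353012]), 'torque': array([ 0.04324013, -0.02068409, -0.03183982]), 'grasp_force': 0.0, 'opening': 0.09311050343557087}
```

View pics/top0.png

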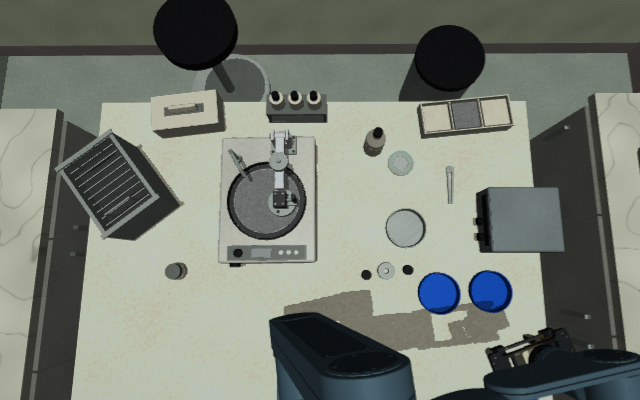

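View pics/scene0.png

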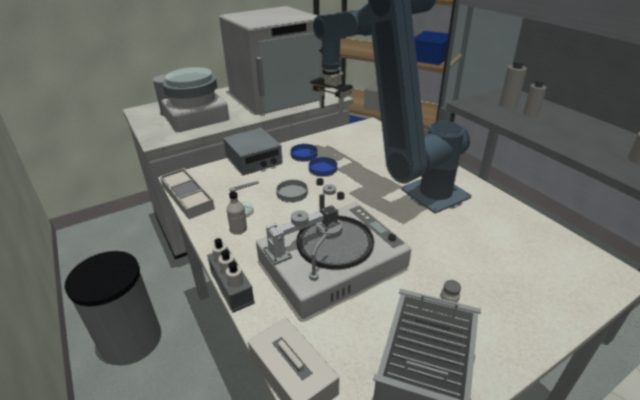

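The top view shows the machine's top at about (219..317, 137..262), the steel dish at (405,228), the arm from its hinge (282,140) to the coupling (282,200), and the blue look-alike dishes at (438,292) and (489,291). The scene view agrees: the steel dish is at (292,190), and the arm is down on the ball.

```bash
python3 - <<'E'
from h import *
c=optics.get_calibration("top");im=cv2.imread("pics/top0.png")
cv2.imwrite("pics/crop1.png",cv2.resize(im[125:275,210:330],None,fx=4,fy=4,interpolation=cv2.INTER_CUBIC)[:600])
g=cv2.cvtColor(im,cv2.COLOR_BGR2GRAY)
for r in (150,160,245,255): print(r,g[r,214:226],g[r,308:324])
for r in (215,228,240): print(r,g[r,380:392],g[r,418:432])
hsv=cv2.cvtColor(im,cv2.COLOR_BGR2HSV)
print(hsv[228,378:434:4].tolist())
for p in [(221,137),(315,137),(317,262),(219,262)]: print(onplane(c,*p,0.095))
print(onplane(c,405,228,.03))
E
```

```text
150 [188 188 191 193 192 192 192 185 162 174 174 174] [182 182 182 184 183 174 145  68 100 136 188 190 188 187 190 187]
160 [192 192 191 191 192 192 188 168 155 174 170 170] [183 184 184 184 183 170 142  69 103 133 185 187 189 191 191 190]
245 [192 193 192 189 171 161 183 182 183 184 184 185] [192 193 192 192 191 183 146  98  74 144 192 193 192 192 193 193]
255 [191 193 192 184 152 169 185 183 185 185 185 185] [191 192 192 194 192 185 149 103  72 139 192 192 191 192 192 192]
215 [193 191 191 191 190 192 190 190 191 170 112 130] [ 48  49  90 155 180 189 189 191 191 190 189 186 190 191]
228 [193 193 193 193 176  94  88 165 165 166 168 167] [160 158 157 156 140  62  47  93 177 191 191 191 191 192]
240 [193 192 193 193 193 193 194 192 193 174  80  93] [138  56  64 121 177 192 192 191 193 192 191 191 193 192]
[[49, 14, 196], [46, 19, 197], [70, 17, 90], [67, 13, 171], [64, 12, 166], [65, 17, 169], [67, 14, 169], [67, 14, 167], [66, 15, 167], [63, 14, 166], [66, 16, 164], [68, 14, 143], [48, 17, 180], [39, 26, 195]]
[0.78358588 0.28561713 0.095     ]
[ 0.78262859 -0.01609078  0.095     ]
[ 0.38785482 -0.0243726   0.095     ]
[0.38762585 0.27310846 0.095     ]
[ 0.49693587 -0.30681287  0.03      ]
```

View pics/crop1.png

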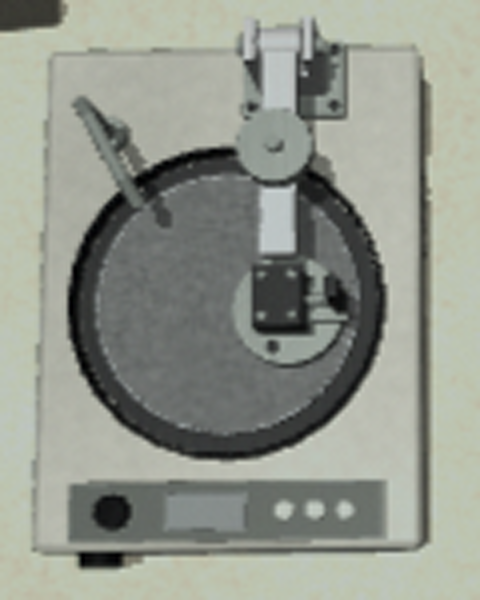

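The crop shows the bowl centred at crop (228,303), i.e. about image (266.8,200.5). The black coupling is at crop (279,297), with the dark latch tab to its right at about crop (337,293). The machine is turned only slightly.

```bash
cat > m.py <<'E'
from h import *
c=optics.get_calibration("top");im=cv2.imread("pics/top0.png")
g=cv2.cvtColor(im,cv2.COLOR_BGR2GRAY).astype(float)
L=[onplane(c,*p,.095)[:2] for p in [(221.5,155),(218.2,250)]]
Rr=[onplane(c,*p,.095)[:2] for p in [(313.8,155),(313.9,250)]]
for s in(L,Rr):
    d=s[0]-s[1];print("yaw",np.arctan2(d[1],d[0])*-1 if 0 else np.arctan2(d[1],d[0]))
bowl=onplane(c,266.8,200.5,.113)[:2];print("bowl",bowl, "edge mids",np.mean(L,0),np.mean(Rr,0))
# dish rim
m=((np.abs(g-192)>12)*255).astype(np.uint8)[185:262,375:436]
cs,_=cv2.findContours(m,cv2.RETR_EXTERNAL,cv2.CHAIN_APPROX_NONE)
k=max(cs,key=cv2.contourArea);e=cv2.fitEllipse(k);print(e)
dish=onplane(c,e[0][0]+375,e[0][1]+185,.025)[:2];print("dish",dish)
yaw=.025
M=np.array([[np.cos(yaw),-np.sin(yaw)],[np.sin(yaw),np.cos(yaw)]])
f=lambda x,y:bowl+M@[x/1e3,y/1e3]
print("place",f(-10,-217),"tab",f(-10,-92),"ball",f(-10,-50),"hinge",f(180,-50))
for n,p,z in(("tab",f(-10,-92),.222),("ball",f(-10,-50),.189),("hinge",f(180,-50),.178)): print(n,proj(c,[*p,z]))
for n,p in(("blue1",(438,292)),("mountb",(408,270)),("cult",(400,163)),("tw",(450,203))): print(n,onplane(c,*p,.02))
E
python3 m.py
```

```text
yaw 0.01307521375168741
yaw 0.0071870594934116665
bowl [0.57370032 0.12967095] edge mids [0.57377609 0.27924332] [ 0.57345748 -0.01369435]
((30.41494369506836, 42.61764144897461), (39.78002166748047, 41.603675842285156), 93.67235565185547)
dish [ 0.49865025 -0.30922671]
place [ 0.56912788 -0.08751121] tab [0.56600321 0.03744973] ball [0.56495332 0.0794366 ] hinge [0.75489395 0.08418611]
tab [[293.28814683 196.59176436]]
ball [[279.73115182 199.03484515]]
hinge [[279.99094305 136.56357487]]
blue1 [ 0.29410539 -0.40662278  0.02      ]
mountb [ 0.36280389 -0.31392693  0.02      ]
cult [ 0.71702123 -0.29946226  0.02      ]
tw [ 0.58049903 -0.45984838  0.02      ]
```

```bash
cat > to.py <<'E'
import sys
from h import *
s=arm.get_state();x,y,z,a=map(float,sys.argv[1:5])
q=s["orientation"];Rm=R.from_quat(q[[1,2,3,0]]).as_matrix()
d=Rm.T@(np.array([x,y,z])-s["tcp_pos"])*1e3
cur=np.arctan2(Rm[1,1],Rm[0,1])
print("t %.2f"%s["time_s"],"tcp",s["tcp_pos"].round(4),"ang %.3f"%cur,"F",s["ft_force"].round(1),"op %.4f gf %.1f"%(s["opening"],s["grasp_force"]),"| SHIFT",d.round(1),"TURN %.3f"%-(((a-cur)+np.pi)%(2*np.pi)-np.pi))
E
python3 -m jog '38 -2 0 -.14; 76 -4 0 -.28; 114 -6 0 -.42; 152 -8 0 -.56; 190 -10 0 -.7' 0 20; python3 to.py .498 -.395 .10 .01
```

```text
time_s: 0.65
tcp_pos: [0.3563, -0.4482, 0.2404]
orientation: [-0.0, 0.869, 0.495, -0.0]
ft_force: [0.1, -0.8, 0.2]
opening: 0.0929
grasp_force: 0.0
t 0.65 tcp [ 0.3563 -0.4482  0.2404] ang -0.534 F [ 0.1 -0.8  0.2] op 0.0929 gf 0.0 | SHIFT [117.9  94.9 140.4] TURN -0.544
```

```bash
python3 -m jog '28 22 0 -.14; 56 45 0 -.28; 85 70 0 -.42; 118 95 10 -.544; 118 95 40 -.544' >/dev/null; python3 to.py .498 -.395 .032 .01; python3 - <<'E'
from h import *
c,im=snap("wrist","w1")
E
```

```text
t 1.15 tcp [ 0.5028 -0.3954  0.2027] ang 0.012 F [ 0.4 -0.6 -0.7] op 0.0931 gf 0.0 | SHIFT [  1.2  -5.8 170.7] TURN 0.002
```

View pics/w1.png

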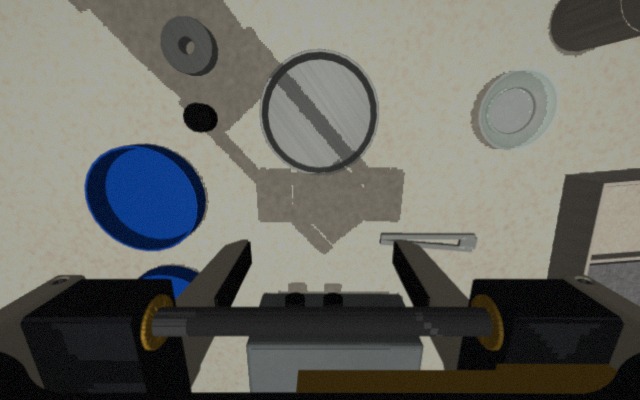

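The steel dish's rim is at about (319,110), between the open fingers. The left end of the tweezers is at (381,238), behind the right finger.

```bash
python3 - <<'E'
from h import *
c=optics.get_calibration("wrist")
for u,v,z in((319.5,110,.03),(261,108,.03),(378.5,112,.03),(319,50,.03),(319,172,.03),(381,238,.004),(476,240,.004)):print(u,v,onplane(c,u,v,z).round(4))
E
python3 to.py .498 -.395 .032 .01
```

```text
319.5 110 [ 0.4948 -0.3027  0.03  ]
261 108 [ 0.4334 -0.3013  0.03  ]
378.5 112 [ 0.5568 -0.3042  0.03  ]
319 50 [ 0.4939 -0.2466  0.03  ]
319 172 [ 0.4947 -0.3684  0.03  ]
381 238 [ 0.5758 -0.4592  0.004 ]
476 240 [ 0.6997 -0.4606  0.004 ]
t 1.20 tcp [ 0.4983 -0.3937  0.1951] ang 0.008 F [-1.7  1.7 -3.5] op 0.0929 gf 0.0 | SHIFT [ -2.    0.3 163.1] TURN -0.002
```

```bash
python3 -m jog '-2 0 45 0; -2 0 90 0; -2 0 130 0; -2 0 155 0; -2 0 155 0' >/dev/null; python3 to.py .496 -.365 .03 .01
```

```text
t 1.70 tcp [ 0.4944 -0.3965  0.0413] ang 0.003 F [ 0.3  0.7 -0.8] op 0.0933 gf 0.0 | SHIFT [31.4  1.8 11.6] TURN -0.007
```

```bash
python3 -m jog '5 1 12 0; 15 1 12 -.007; 25 2 12 -.007; 32 2 12 -.007; 38 2 12 -.007' >/dev/null; python3 to.py .566 -.155 .03 .01; python3 -m jog '10 3 0 0; 20 6 0 0; 30 9 0 0; 40 12 0 0; 50 15 0 0' >/dev/null;python3 to.py .566 -.155 .03 .01; python3 - <<'E'
from h import *
snap("wrist","w2")
E
python3 to.py .566 -.155 .03 .01
```

```text
t 2.20 tcp [ 0.4998 -0.3602  0.0349] ang 0.012 F [-0.1 -1.2  0.4] op 0.0926 gf 0.7 | SHIFT [204.4  68.6   4.7] TURN 0.002
t 2.70 tcp [ 0.514  -0.3098  0.0339] ang 0.011 F [ 0.3 -2.7  3.1] op 0.0928 gf 1.9 | SHIFT [154.3  53.8   3.8] TURN 0.001
t 2.75 tcp [ 0.5142 -0.3078  0.0336] ang 0.012 F [1.1 0.1 1.1] op 0.0933 gf 1.1 | SHIFT [152.2  53.6   3.8] TURN 0.002
```

View pics/w2.png

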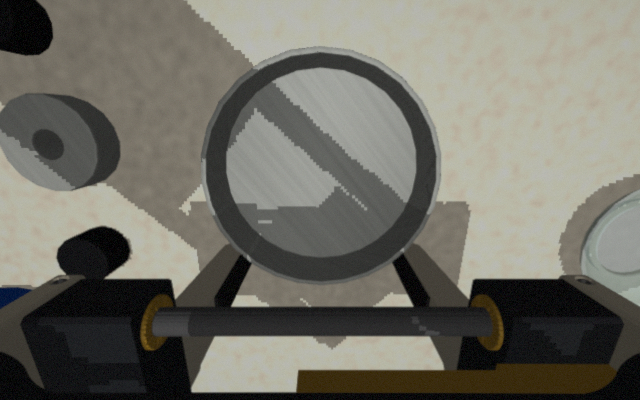

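The dish sits centred in the finger cradle, rim about (204..440, 47..284). Culture dish and mounts are clear.

```bash
python3 - <<'E'
from h import *
c=optics.get_calibration("wrist");s=arm.get_state()
P=[onplane(c,*p,.03) for p in((204,165),(440,165),(322,47),(322,284))]
print(np.round(P,4), s["tcp_pos"])
E
python3 -m jog '12 4 0 0; 24 8 0 0; 36 13 0 0; 48 17 0 0; 60 21 0 0' >/dev/null; python3 -m jog '12 4 0 0; 24 8 0 0; 36 13 0 0; 48 17 0 0; 58 21 0 0' >/dev/null; python3 -m jog '8 3 0 0; 14 5 0 0; 18 6 0 0; 18 6 0 0' >/dev/null
python3 - <<'E'
from h import *
snap("wrist","w3")
E
python3 to.py .566 -.139 .03 .01
```

```text
[[ 0.4511 -0.2505  0.03  ]
 [ 0.5765 -0.2489  0.03  ]
 [ 0.5131 -0.1939  0.03  ]
 [ 0.5147 -0.3223  0.03  ]] [ 0.51416097 -0.30784325  0.03360968]
t 4.20 tcp [ 0.5601 -0.1737  0.0336] ang 0.011 F [ 0.4 -0.   0.7] op 0.0929 gf 0.0 | SHIFT [34.6  6.3  3.6] TURN 0.001
```

View pics/w3.png

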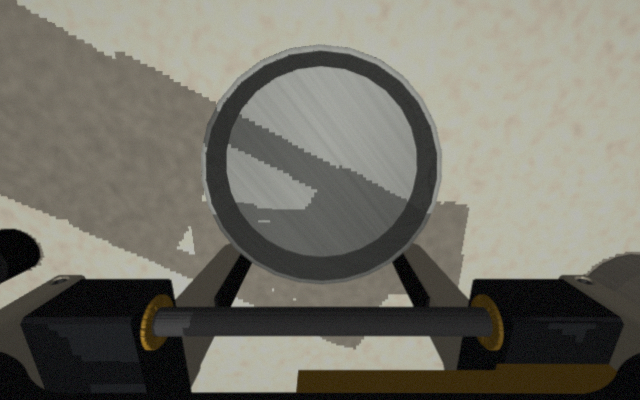

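```bash
python3 -m jog '6 2 0 0; 12 3 0 0; 18 5 0 0; 22 6 0 0; 22 6 0 0' >/dev/null; python3 - <<'E'
from h import *
c,im=snap("top","t2")
cv2.imwrite("pics/t2c.png",cv2.resize(im[170:260,290:390,::-1],None,fx=6,fy=6,interpolation=cv2.INTER_CUBIC))
E
python3 to.py .566 -.139 .03 .01
```

```text
t 4.75 tcp [ 0.5659 -0.1513  0.0337] ang 0.012 F [ 0.1 -0.3  0.6] op 0.0929 gf 0.0 | SHIFT [12.3  0.2  3.7] TURN 0.002
```

View pics/t2c.png

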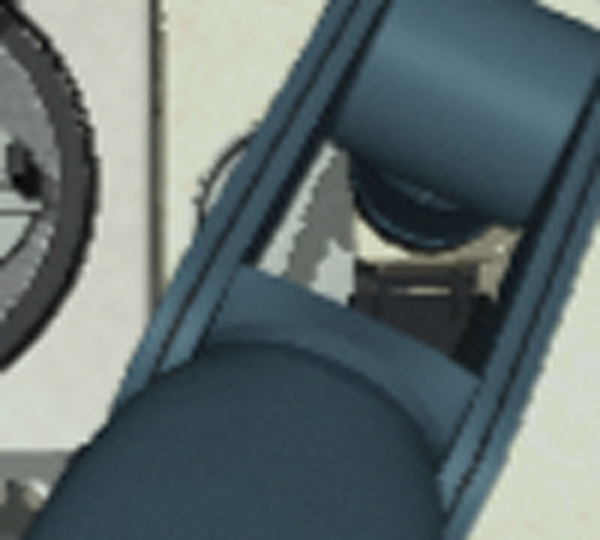

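The dish's left rim is at about crop x 197 (image column 322.8), and the foot of the machine face is at crop x 165 (column 317.4). That leaves a gap of about 17–20 mm.

```bash
python3 -m jog '4 0 0 0; 8 0 0 0; 11 0 0 0; 13 0 0 0; 13 0 0 0' >/dev/null; python3 to.py .566 -.139 .03 .01; python3 -m jog '1 0 0 0; 2 0 0 0;2 0 0 0' >/dev/null; python3 to.py .566 -.139 .03 .01
```

```text
t 5.25 tcp [ 0.5656 -0.1385  0.0337] ang 0.011 F [0.4 0.3 0.5] op 0.0933 gf 0.2 | SHIFT [-0.5  0.4  3.7] TURN 0.001
t 5.55 tcp [ 0.5656 -0.1369  0.0336] ang 0.011 F [-0.9  0.1  0.2] op 0.0931 gf 0.5 | SHIFT [-2.1  0.3  3.6] TURN 0.001
```

```bash
for i in 1 2 3; do python3 -m jog '1 0 0 0; 1 0 0 0' | grep -E "tcp|force"; done
```

```text
tcp_pos: [0.5657, -0.1359, 0.0337]
ft_force: [-0.8, -2.2, -0.4]
grasp_force: 0.6
tcp_pos: [0.5657, -0.1348, 0.0337]
ft_force: [-0.1, -0.1, -0.4]
grasp_force: 0.6
tcp_pos: [0.5656, -0.1338, 0.0337]
ft_force: [0.8, -0.0, 0.7]
grasp_force: 0.6
```

```bash
for i in 1 2 3; do python3 -m jog '1 0 0 0; 1 0 0 0' | grep -E "tcp|ft_force|grasp"; done; python3 - <<'E'
from h import *
c,im=snap("top","t3")
cv2.imwrite("pics/t3c.png",cv2.resize(im[180:230,300:350,::-1],None,fx=8,fy=8,interpolation=cv2.INTER_CUBIC))
E
```

```text
tcp_pos: [0.5657, -0.1332, 0.0337]
ft_force: [-0.7, -4.0, 0.9]
grasp_force: 1.6
tcp_pos: [0.5658, -0.1329, 0.0337]
ft_force: [-1.0, -5.4, -2.2]
grasp_force: 2.9
tcp_pos: [0.566, -0.1328, 0.0338]
ft_force: [-0.7, -9.8, -2.0]
grasp_force: 4.1
```

View pics/t3c.png

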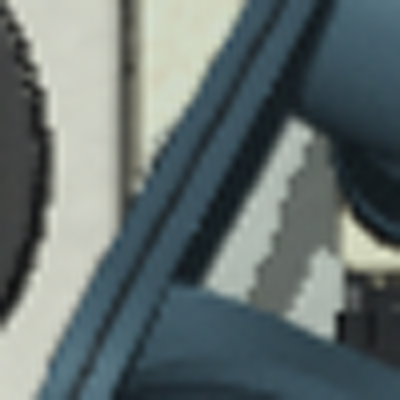

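Force climbed to 10 N with the tool stopped, so the dish is up against the face. Backing off, then raising.

```bash
python3 -m jog '-4 0 0 0; -12 0 0 0; -25 0 0 0; -40 0 0 0; -40 0 -30 0' >/dev/null; python3 -m jog '0 0 -50 -.14; 0 0 -100 -.28; 0 0 -150 -.42; 0 0 -200 -.56; 0 0 -240 -.7' .74 >/dev/null;python3 to.py .57 -.02 .32 1.58
```

```text
t 7.80 tcp [ 0.5662 -0.1721  0.3073] ang 0.716 F [1.2 0.5 0.9] op 0.0579 gf 0.0 | SHIFT [112.2 102.7 -12.9] TURN -0.864
```

```bash
python3 -m jog '22 20 0 -.14; 44 40 0 -.28; 66 60 0 -.42; 88 80 -5 -.56; 112 102 -10 -.7'  >/dev/null;python3 -m jog '0 0 0 -.16; 0 0 0 -.16;0 0 0 -.16'>/dev/null; python3 to.py .566 .039 .32 1.58; python3 - <<'E'
from h import *
c,im=snap("wrist","w4"); np.save("w4.npy",c,allow_pickle=True)
E
```

```text
t 8.60 tcp [ 0.5703 -0.0203  0.3135] ang 1.567 F [-0.1  0.3 -0.1] op 0.0237 gf 0.0 | SHIFT [ 4.5 59.3 -6.5] TURN -0.013
```

View pics/w4.png

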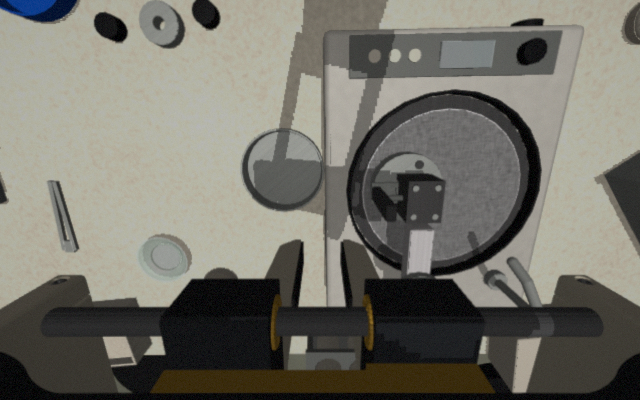

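The dish at (283,169) touches the machine's right face. The coupling block is at about (422,202), and the dark tab just left of it at about (383,200).

```bash
python3 - <<'E'
from h import *
c=np.load("w4.npy",allow_pickle=True).item();im=cv2.imread("pics/w4.png");g=cv2.cvtColor(im,cv2.COLOR_BGR2GRAY)
print("dish",onplane(c,283,170,.03))
print("tab",[onplane(c,383,200,z).round(4) for z in(.19,.211,.222)])
for p in((405,183),(443,177),(443,222),(405,224)):print("block",onplane(c,*p,.189).round(4))
for p in((327,33),(582,28)):print("front corners",onplane(c,*p,.095).round(4))
for r in range(176,232,4): print(r," ".join("%3d"%v for v in g[r,366:414:2]))
E
```

```text
dish [ 0.56221662 -0.08194846  0.03      ]
tab [array([0.5646, 0.0392, 0.19  ]), array([0.5585, 0.0344, 0.211 ]), array([0.5553, 0.0319, 0.222 ])]
block [0.5475 0.06   0.189 ]
block [0.5416 0.0965 0.189 ]
block [0.5885 0.1025 0.189 ]
block [0.5906 0.0637 0.189 ]
front corners [ 0.3937 -0.0156  0.095 ]
front corners [0.3905 0.2724 0.095 ]
176  81  71  63  54  47  77  91  87  85  88  87  84  91  88  85  71  21  17  21  22  26  26  22  21
180  65  65  62  50  57  89  89  89  86  88  87  86  83  88  89  78  27  25  21  23  18  18  25  24
184  66  62  56  82  84  86  83  84  85  86  85  88  87  87  84  84  57  21  20  19  16  26  60  61
188  72  69  57  34  19  14  19  25  80  83  87  90  89  89  87  70  52  17  22  21  27  37  62  59
192  69  66  61  30  19  16  21  18  14  33  80  87  85  86  83  71  47  23  14  22  14  47  58  59
196  72  68  64  31  24  21  22  23   9  21  21  46  69  73  75  74  76  71  57  23  20  55  60  60
200  70  67  66  61  23  19  20  17  17  14  21  21  21  57  68  72  55  51  43  23  19  50  59  58
204  70  68  70  66  61  23  15  17  23  15  24  22  19  19  28  26  10  21  26  25  23  60  58  59
208  69  65  72  65  72  64  28  23  15  21  26  33  30  42  37  33  25  22  18  25  27  59  59  58
212  89  66  74  70  64  72  70  43  22  24  31  31  37  34  38  40  28  18  22  13  32  60  62  62
216  87  73  68  65  65  67  63  67  54  16  29  31  37  31  37  60  88  55  17  14  45  60  71 128
220  62  95  78  73  72  74  75  75 108  93  48  35  35  36  37  60  74  79  72  35  48  57  57  81
224  61  69 145 112 109 102 111 105 110 103 113  71  72  65  71  72  71  77  74  70  65  64  66  62
228  61  60  64 135 117 112 105 109 104 105  91  67  69  68  68  68  68  65  65  63  62  67  69  67
```

```bash
python3 -m jog '4 15 5 -.013; 4 30 10 -.013; 4 45 15 -.013; 4 59 20 -.013;4 59 20 -.013' .68 >/dev/null; python3 -m jog '0 0 0 0;0 0 0 0'>/dev/null; python3 to.py .566 .039 .235 1.58; python3 - <<'E'
from h import *
c,im=snap("wrist","w5"); np.save("w5.npy",c,allow_pickle=True);print(c["eye"])
print(proj(c,[[.566,.039,.222],[.566,.039,.2],[.566,.081,.189]]))
cv2.imwrite("pics/w5c.png",cv2.resize(im[130:330,220:470,::-1],None,fx=3,fy=3,interpolation=cv2.INTER_CUBIC))
E
```

```text
t 9.35 tcp [0.5664 0.0394 0.2938] ang 1.584 F [-0.6 -0.4 -0.7] op 0.0298 gf 0.0 | SHIFT [ 0.4 -0.4 58.8] TURN 0.004
[0.48298986 0.03663378 0.43818915]
[[323.36069901 223.66616501]
 [323.2445041  214.92176962]
 [367.77795702 211.69276099]]
```

View pics/w5c.png

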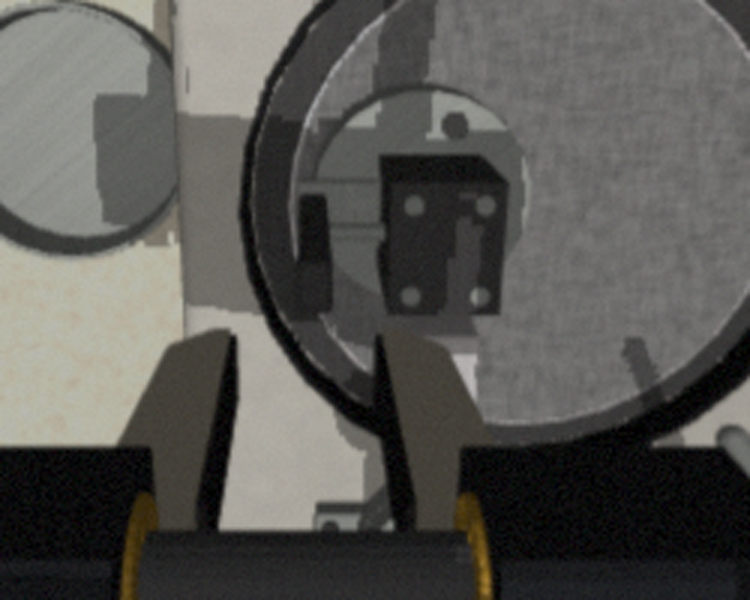

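The tab's top face is at crop (317,285), i.e. image (325.7,225), within 2 mm of the prediction. The coupling block is at crop (444,250). The jaws straddle the tab line.

```bash
python3 -m jog '-1 2 20 0; -1 2 40 0; -1 2 55 0; -1 2 66 0;-1 2 66 0' >/dev/null; python3 to.py .567 .041 .218 1.58;python3 -m jog '0 0 5 0; 0 0 10 0;0 0 10 0'>/dev/null; python3 to.py .567 .041 .218 1.58
```

```text
t 9.90 tcp [0.5665 0.0412 0.2262] ang 1.583 F [-0.3 -0.2  0.3] op 0.0300 gf 0.0 | SHIFT [-0.5 -0.2  8.2] TURN 0.003
t 10.20 tcp [0.5671 0.0415 0.2174] ang 1.584 F [-0.3  0.  -0.1] op 0.0299 gf 0.0 | SHIFT [ 0.1 -0.5 -0.6] TURN 0.004
```

Close on the tab.

```bash
python3 -m jog '0 0 0 0;0 0 0 0;0 0 0 0;0 0 0 0;0 0 0 0' 1 30 >/dev/null; python3 to.py .567 .041 .218 1.58;python3 -m jog '0 0 0 0;0 0 0 0;0 0 0 0' >/dev/null; python3 to.py .567 .041 .218 1.58
```

```text
t 10.70 tcp [0.5673 0.0417 0.2179] ang 1.584 F [-0.8  1.5  1.3] op 0.0099 gf 30.0 | SHIFT [ 0.4 -0.7 -0.1] TURN 0.004
t 11.00 tcp [0.5673 0.0417 0.2179] ang 1.584 F [0.8 1.5 3.3] op 0.0098 gf 30.0 | SHIFT [ 0.4 -0.7 -0.1] TURN 0.004
```

```bash
python3 -m jog '0 -3 0 0;0 -6 0 0;0 -9 0 0;0 -12 0 0;0 -15 0 0' >/dev/null; python3 to.py .567 .0237 .218 1.58;for i in 1 2 3 4; do python3 -m jog '0 -1 0 0; 0 -1 0 0' | grep -E "tcp|ft_f|grasp"; done; python3 to.py .567 .0237 .218 1.58
```

```text
t 11.50 tcp [0.5675 0.027  0.2178] ang 1.584 F [0.7 6.7 3. ] op 0.0099 gf 30.0 | SHIFT [ 0.6 -3.3 -0.2] TURN 0.004
tcp_pos: [0.5675, 0.0261, 0.2178]
ft_force: [1.4, 7.0, 2.7]
grasp_force: 30.0
tcp_pos: [0.5675, 0.0253, 0.2178]
ft_force: [-0.1, 6.2, 2.3]
grasp_force: 30.0
tcp_pos: [0.5676, 0.0243, 0.2178]
ft_force: [0.3, 7.5, 3.1]
grasp_force: 30.0
tcp_pos: [0.5676, 0.0235, 0.2178]
ft_force: [0.8, 8.0, 3.3]
grasp_force: 30.0
t 12.30 tcp [0.5676 0.0235 0.2178] ang 1.584 F [0.8 8.  3.3] op 0.0095 gf 30.0 | SHIFT [ 0.6  0.2 -0.2] TURN 0.004
```

```bash
for i in 1 2; do python3 -m jog '0 -.6 0 0; 0 -.6 0 0' | grep -E "tcp|ft_f"; done
```

```text
tcp_pos: [0.5676, 0.0235, 0.2178]
ft_force: [1.1, 9.2, 3.0]
tcp_pos: [0.5676, 0.0234, 0.2178]
ft_force: [1.2, 11.1, 2.8]
```

```bash
python3 -m jog '-1.2 0 -5.7 0;-2.6 0 -11.3 0;-4.1 0 -17 0;-5.8 0 -22.5 0;-8.3 0 -29.8 0' >/dev/null; python3 to.py .567 .0237 .218 1.58; python3 - <<'E'
from h import *
snap("scene","s2");snap("wrist","w6")
E
```

```text
t 13.20 tcp [0.5734 0.0235 0.2448] ang 1.585 F [-1.  10.2 -5.8] op 0.0101 gf 30.0 | SHIFT [ 6.2  0.1 26.9] TURN 0.005
```

```bash
python3 -m jog '-4.4 0 -10.8 0;-9.3 0 -21.3 0;-14.9 0 -31.5 0;-22.1 0 -42.9 0;-30.2 0 -53.8 0' >/dev/null; python3 -m jog '0 0 0 0;0 0 0 0;0 0 0 0' >/dev/null; python3 to.py .606 .0235 .302 1.58; python3 - <<'E'
from h import *
snap("scene","s3");snap("wrist","w7")
a=cv2.imread("pics/scene0.png",0);b=cv2.imread("pics/s3.png",0)
# head in scene: compare flat patches around ball; template shift of head disc region
c=optics.get_calibration("scene")
print("ball px",proj(c,[[.566,.081,.157]]),"coupling up px",proj(c,[[.59,.081,.247]]),"arm-down coupling",proj(c,[[.566,.081,.189]]))
E
```

```text
t 14.10 tcp [0.6037 0.024  0.2996] ang 1.585 F [-5.3  8.8 -0.7] op 0.0100 gf 30.0 | SHIFT [-2.3 -0.5 -2.4] TURN 0.005
ball px [[328.64633561 216.79538285]] coupling up px [[321.93813341 195.61176015]] arm-down coupling [[328.65590695 208.64005735]]
```

```bash
cat > v.py <<'E'
from h import *
c5=np.load("w5.npy",allow_pickle=True).item();c=optics.get_calibration("wrist")
g=cv2.imread("pics/w7.png",0);g5=cv2.imread("pics/w5.png",0)
px=lambda x,y:(220+x/3,130+y/3)
S=np.array([onplane(c5,*px(*p),.189) for p in((415,205),(485,205),(410,297),(480,297))])
H=np.array([.756,.081,.178])
for th in(.30,.40,.457,.5):
    d=S-H;d2=np.c_[d[:,0]*np.cos(th)+d[:,2]*np.sin(th),d[:,1],-d[:,0]*np.sin(th)+d[:,2]*np.cos(th)]
    print(th,proj(c,d2+H).round(1).tolist())
p=proj(c,d2+H).mean(0)
hole=onplane(c5,*px(455,125),.129);h=proj(c,hole)[0];print("hole pred",h,hole)
# bright dots inside dark surroundings
top=cv2.morphologyEx(g,cv2.MORPH_TOPHAT,np.ones((9,9),np.uint8));m=((top>35)).astype(np.uint8)
n,l,s,ce=cv2.connectedComponentsWithStats(m)
print("bright",[(ce[i].round(1).tolist(),int(s[i,4])) for i in range(1,n) if 8<s[i,4]<120 and np.hypot(*(ce[i]-p))<80])
bh=cv2.morphologyEx(g,cv2.MORPH_BLACKHAT,np.ones((11,11),np.uint8));m=(bh>25).astype(np.uint8)
n,l,s,ce=cv2.connectedComponentsWithStats(m)
print("dark",[(ce[i].round(1).tolist(),int(s[i,4])) for i in range(1,n) if 8<s[i,4]<120 and np.hypot(*(ce[i]-h))<30])
E
python3 v.py
```

```text
0.3 [[390.6, 186.0], [420.7, 186.0], [384.6, 220.0], [413.3, 220.0]]
0.4 [[396.2, 204.0], [428.9, 204.1], [388.5, 236.2], [419.1, 236.3]]
0.457 [[399.7, 216.8], [433.8, 216.9], [390.8, 247.1], [422.4, 247.2]]
0.5 [[402.3, 227.7], [437.7, 227.8], [392.5, 256.1], [425.0, 256.3]]
hole pred [386.27337568 138.4120142 ] [0.53876428 0.09302382 0.129     ]
bright [([399.5, 216.3], 43), ([434.3, 216.4], 43), ([351.0, 222.8], 10), ([374.3, 235.1], 54), ([440.3, 233.4], 71), ([476.4, 236.6], 82), ([348.0, 235.0], 14), ([392.1, 246.6], 29), ([422.6, 246.4], 32), ([357.9, 253.0], 26), ([449.5, 253.3], 11), ([391.4, 259.8], 76), ([471.0, 265.0], 83), ([371.6, 269.1], 17), ([413.3, 275.0], 13), ([386.4, 276.4], 29)]
dark [([385.8, 137.8], 81)]
```

```bash
python3 to.py .606 .0235 .302 1.58; python3 -c "
from workcell import arm
print(arm.close_job())"
```

```text
t 14.20 tcp [0.6036 0.024  0.2997] ang 1.585 F [-4.4  8.7 -1.2] op 0.0099 gf 30.0 | SHIFT [-2.3 -0.5 -2.4] TURN 0.005
the job is handed in; nothing more can be done
None
```

The job is handed in at 14.2 s: the dish stands against the machine's right-hand face, level with the head to within about 5 mm; the latch is held at its stop, the arm is held about 86 mm above the ball, and the head had not moved (to about half a millimetre).

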